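# Clamp a heat sink on a sloping fixture with its eccentric cam

### The arm

A 6-joint arm with a two-finger parallel gripper is mounted at the origin on a cart in front of the work surface, level with it; the furniture and walls round the work are solid. World frame = base frame: x ahead of the robot, y to its left, z up, the work surface at z = 0. Lengths are in m, angles in rad, forces in N, time in s.
With the tool pointing down it reaches from about 0.35 to 0.925 m from the base axis. Payload 6.4 kg.
Tool frame: the origin (TCP) lies at the centre of the arm's flange, where the gripper is bolted on; the fingertips stand 173 mm ahead of it and the grasp point (between the pads) lies 155 mm ahead of it; z points along the fingers, y is the line along which they close (so a half turn about z gives the same grasp; the last joint's range is limited). The gripper opens to 85 mm and grips with 20 to 120 N. Pads are 22 mm wide; open, the fingers measure 114 mm over their backs; the gripper's body (76 mm by 85 mm) begins 54 mm behind the grasp point. The pads swing forward as they close: fully open they stand 13 mm farther back than shut.
Start: joints at [-1.367, 0.245, 1.558, -0, 1.339, -0.174], TCP at [0.24, -0.604, 0.405] pointing down, gripper open.
Joint ranges: [-3.13, 3.13], [-1.02, 2.26], [0.13, 2.54], [-0.95, 4.09], [0.21, 2.88], [-2.74, 2.74]. Speed limits (rad/s): [2.57, 2.57, 3.14, 3.14, 3.14, 3.14].

### API

Orientations are given as a unit quaternion [x, y, z, w].
In Python, from plant import ctrl gives the robot as it stands.
- The arm moves only by the tool send_rows, never from a script. Its argument "motion" is a list of rows, each an object with "angular": the turn, a rotation vector about the tool's x, y, z in rad, a list of three; "dp": the shift along the tool's x, y, z in mm, a list of three; "hand": the finger opening in mm, from 0 to 85.4. A call has 1 to 12 rows; each row shifts and turns the commanded pose from where the row before left it, along the tool's axes as they then stand; what a row does not reach is not made up. A row lasts 1/12 s, in which the tool goes at most 41.7 mm and 7.16 degrees, less where a joint would pass 70% of its speed; a pose out of reach is approached as far as the arm can. A call with a gripper value outside its range is refused whole. The fingers move at their own pace and stop on an object; the grip force is fixed at half the most. Time passes only in rows, so rows that do not move let the fingers close. It gives the time, the measured TCP pose, the force, the opening and the grip force at its end, in the units of the state.
- ctrl.sense(): the state, without advancing time (a new reading comes with each control period).
- ctrl.grab_frame(name): name is "scene" or "top"; returns (picture, depth): 420x560x3 uint8, red, green, blue; 420x560 float32, m along the optical axis (not along the pixel's ray), 0 where there is no reading.
- ctrl.camera_model(name): a dict with "fov_y" (degrees; the focal length in pixels is half the picture's height over the tangent of half this angle, whatever the lens; pixels are square), "cx", "cy" (the principal point, pixels), "k1" (the pictures are not rectified: a ray, as slopes to the right and down, at radius r is drawn at 1 + k1 r^2 times it, then the intrinsics apply), "R" (3x3) and "t" (3): a world point X has camera coordinates R X + t. Camera axes: x right, y down, z forward; pixel columns grow to the right and rows downward; lengths in m; the calibration is good to about 2 mm. A picture is of the moment at which its call begins. camera_model takes no time and is no camera call.
- ctrl.finish_job(): hands the job in; it is judged then, once.
The state is a dict: "t": time; "qpos": joint angles; "dq": joint speeds; "joint_torque": joint torques, N m; "tcp_pos": TCP position; "tool_rot": TCP orientation; "force": force on the tool from outside, world axes, zero at the start; "wrist_torque": the same for the moment, N m; "gripper_width": finger opening in m; "gripper_force": force on a finger pad.
Only numpy, scipy, OpenCV 4.12 (cv2) and the standard library are available. Lean on these libraries where they do the work, as an engineer would, in place of code of your own. Each camera call takes 0.05 s, during which the arm holds its last target. There are 200 camera calls.

### The job

Turn the eccentric cam of the sloping fixture back so that its lobe is clear of the seat, then lay the longer of the two finned heat sinks flat in the seat, fins up and lengthwise up the slope, flush against the lower ledge and the side rail. Then turn the cam the other way until its lobe bears firmly on the heat sink's edge and holds it against the rail, and let go.

Things in the scene. Friction and masses are not known exactly. Their poses are not given: they have to be found in the camera images.
- stand: The fixture's stand, screwed down: dark steel foot plate 150 x 150 x 8 mm, with legs carrying the sloping aluminium bed. Origin: centre of the foot plate's underside, on the table. x points to the bed's high end (away from the robot, give or take its yaw), z up.
- bed: Aluminium bed 150 x 150 mm, fixed on the stand, sloping 30 degrees, low end towards the robot. Origin: on its face at the centre of the seat, 62 mm above the table; x up the slope, y left across it towards the side rail, z out of the face. The long heat sink is home when its origin is at this origin and its length along x. A part laid on it does not surely slide down by itself.
- ledge (a point): Middle of the foot of the lower ledge's inner face, on the bed's face at bed x = -60 mm, y = 0. Axes as the bed's. The dark steel ledge is 12 mm high, 80 mm long across the slope and 10 mm thick.
- rail (a point): Middle of the foot of the side rail's inner face, on the bed's face at bed x = 5, y = +35 mm. Axes as the bed's. The dark steel rail is 11 mm high, 100 mm long up the slope and 11 mm thick.
- cam (a joint): Cam angle about the bed's z axis (through bed x = 0, y = -65.7 mm), rad, growing anticlockwise seen onto the face; range 0 to 2.9. Lobe points away from the seat (bed -y) at 0, up the slope at 1.57, into the seat at 3.14. Starts at 2.0 to 2.4, in the seat; touches a seated heat sink at about 1.8; 0.1 rad more squeezes about 1 mm. Stays where left (0.12 N m friction).
- cam_grip (a point): Centre of the cam's black bar handle, on the cam's axis, 46 mm out from the bed's face; x points along the bar to the lobe, z out of the bed. The bar is 46 mm long (10 mm behind the axis, 36 mm on the lobe side), 14 mm wide and stands 33 to 59 mm above the face, on a shaft of 18 mm diameter.
- cam_lobe (a point): The steel eccentric disc under the handle, diameter 56 mm, 1 to 14 mm above the bed's face. Origin: centre of the disc's underside, 12 mm from the cam's axis; x points away from the axis to the lobe. It reaches 28 - 12 cos(cam angle) mm from the axis towards the seat.
- heatsink_long: The longer aluminium heat sink, loose on the dark tray at the right, about 0.3 kg: base plate 120 mm (x) by 70 mm (y) by 8 mm, with a block of fins along its middle, 120 mm long, 36 mm wide (y) and from 8 to 30 mm above the underside. Origin: centre of its underside; x along its length, z up through the fins. Both ends are alike. Grip it across the fin block.
- heatsink_short: The shorter heat sink beside it, same section but only 80 mm long (not needed). Origin: centre of its underside, x along its length.
Mind the look-alikes: they are no part of the job. Leave any green look-alike of the heatsink_long alone.

How it is judged:
On the way, in this order (a step that is already met when the one before it is completed fails the run):
1. the cam is turned back until its lobe is clear of the seat (angle under 1.55) (value of joint cam below 1.55 rad), for 0.2 s.
2. the long heat sink lies flat in the seat, within 8 mm of home, the cam not yet bearing on it (x of heatsink_long in the frame of bed between -0.008 and 0.008 m and y of heatsink_long in the frame of bed between -0.008 and 0.008 m and z of heatsink_long in the frame of bed between -0.003 and 0.003 m and angle between the z axis of heatsink_long and the z axis of bed, either way round below 0.05 rad and angle between the x axis of heatsink_long and the x axis of bed, either way round below 0.06 rad and contact force between cam and heatsink_long below 1 N), for 0.2 s.
3. the cam's lobe bears on the heat sink with more than 4 N, the heat sink home against ledge and rail (x of heatsink_long in the frame of bed between -0.003 and 0.003 m and y of heatsink_long in the frame of bed between -0.003 and 0.003 m and z of heatsink_long in the frame of bed between -0.003 and 0.003 m and angle between the z axis of heatsink_long and the z axis of bed, either way round below 0.05 rad and angle between the x axis of heatsink_long and the x axis of bed, either way round below 0.06 rad and contact force between cam and heatsink_long above 4 N and value of joint cam above 1.4 rad), for 0.2 s.
At the end, for the whole second after the job is handed in: The long heat sink lies flat on the bed, fins up, lengthwise up the slope, within 3 mm of home along and across the slope (flush against ledge and rail, twisted less than about 3 degrees), and at rest; the cam stands past 1.4 rad with its lobe pressing on the heat sink's edge with more than 4 N (all of step 3 and linear speed of heatsink_long below 0.01 m/s and velocity of joint cam below 0.05 rad/s); the robot touches nothing.
It also fails if it takes over 61 s, if anything falls off the work surface, if the arm or the gripper's body presses on something with over 40 N, if the wrist force passes 120 N, or if a joint passes its speed limit or range.

## Working session

There is one attempt and no reset: what is moved stays moved. The work goes in short steps, Python scripts to look and compute and a tool call to move; the robot and the scene stay as the last step left them, time stands still between calls to the robot, and variables do not carry over. Pictures are saved under pics/ and viewed, at most 10 in all, crops included, and the job is handed in when it is done.

Besides the shell and the picture viewer there is one more tool, called after ">>>" by a JSON object that holds its "name" and its "arguments". send_rows: Moves the arm, as the interface text tells. Its arguments: {"type":"object","properties":{"motion":{"type":"array"}},"required":["motion"]}

```bash
mkdir -p pics; ls
cat > h.py <<'E'
import numpy as np, cv2
from plant import ctrl
from scipy.spatial.transform import Rotation as R
def cloud(n):
    im,d=ctrl.grab_frame(n); c=ctrl.camera_model(n)
    f=210/np.tan(np.radians(c['fov_y'])/2)
    K=np.array([[f,0,c['cx']],[0,f,c['cy']],[0,0,1.]])
    v,u=np.mgrid[0:420,0:560]
    p=cv2.undistortPoints(np.stack([u,v],-1).reshape(-1,1,2).astype(float),K,np.array([c['k1'],0,0,0.])).reshape(420,560,2)
    P=np.dstack([p,np.ones((420,560))])*d[...,None]
    return im,d,(P-np.array(c['t']))@np.array(c['R'])
E
python3 - <<'E'
from h import *
for n in('scene','top'):
    im,d,P=cloud(n); cv2.imwrite(f'pics/{n}0.png',cv2.resize(im[...,::-1],(784,588))); np.savez(f'{n}0.npz',im=im,d=d,P=P)
    print(n,ctrl.camera_model(n))
print(ctrl.sense())
E
```

```text
pics
scene {'fov_y': 44.80732466544809, 'cx': 273.8333916750239, 'cy': 204.41778820053213, 'k1': -0.01614085912715928, 'R': array([[-0.89885799, -0.43823638,  0.00178432],
       [-0.23712803,  0.48293654, -0.84293689],
       [ 0.3685439 , -0.75810367, -0.5380095 ]]), 't': array([0.45033844, 0.27241773, 0.80415502])}
top {'fov_y': 44.749758360776426, 'cx': 282.3823980259636, 'cy': 217.78802598832533, 'k1': -0.1943190004202702, 'R': array([[ 0.00662844, -0.99977313, -0.02024218],
       [-0.98913134, -0.00358179, -0.146991  ],
       [ 0.14688515,  0.0209965 , -0.98893068]]), 't': array([-0.1426064 ,  0.57590886,  1.35032229])}
{'t': 0.1, 'qpos': array([-1.36711405e+00,  2.45773150e-01,  1.55888659e+00,  2.00864498e-06,
        1.33868398e+00, -1.74114514e-01]), 'dq': array([ 0.00201018, -0.00243748, -0.0012376 , -0.00040488,  0.0002973 ,
        0.00062238]), 'joint_torque': array([-1.75122732e-04, -4.30673432e+01, -3.27127683e+01, -1.39943159e-04,
        2.80073393e-03,  1.27410922e-05]), 'tcp_pos': array([ 0.23972442, -0.60396811,  0.40367471]), 'tool_rot': array([ 9.82211354e-01,  1.87776699e-01, -1.19662400e-05, -8.75452878e-04]), 'force': array([-0.21330103,  0.58222172, -0.95433782]), 'wrist_torque': array([-0.01367987,  0.04554033, -0.00476662]), 'gripper_force': 0.0, 'gripper_width': 0.0853441896414773}
```

View pics/scene0.png

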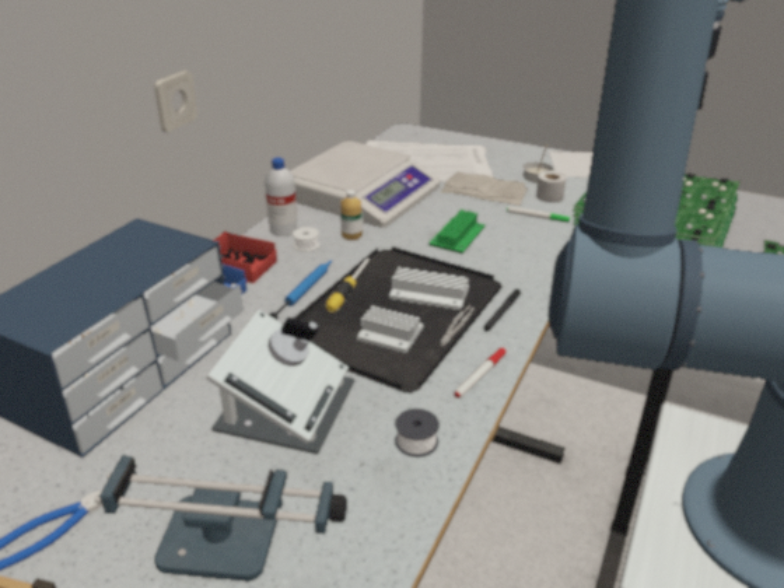

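View pics/top0.png

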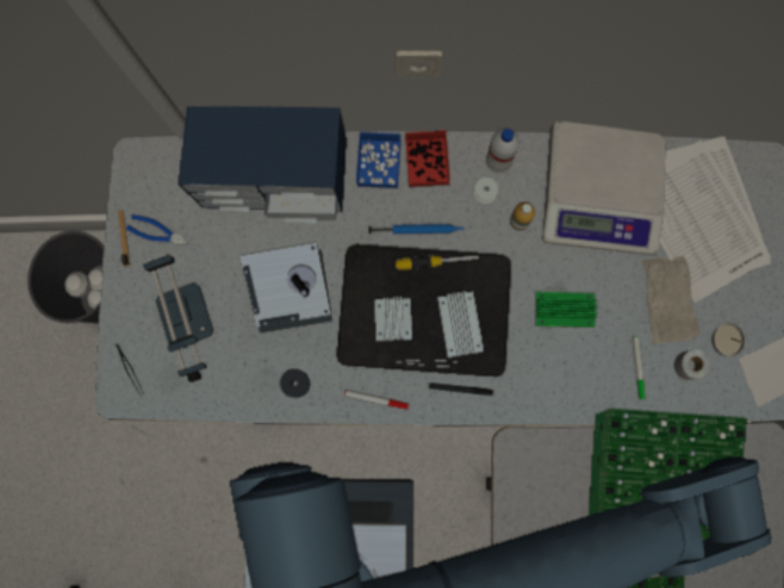

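The scene view shows the bed with the cam lobe (290,345) in the seat. The top view shows the bed at about (285,287), the cam at (300,282), the long sink at (460,323) and the short one at (393,319). The green look-alike is at (565,309).

Run:
```python
from h import *
D=np.load('top0.npz');P=D['P'];im=D['im']
c=im[160:280,160:360];cv2.imwrite('pics/crop.png',cv2.resize(c[...,::-1],(800,480),interpolation=cv2.INTER_CUBIC))
for (u,v) in [(329,231),(216,201),(300,262),(205,195),(190,185),(225,190),(216,260)]: print(u,v,P[v,u].round(4))
def roi(u0,u1,v0,v1): return P[v0:v1,u0:u1].reshape(-1,3)
q=roi(305,352,200,262); zt=np.median(roi(320,340,215,218)[:,2]);print('z hist',np.histogram(q[:,2],bins=np.arange(-.01,.06,.005)))
for lo,hi in((.006,.05),(.018,.05)):
    s=q[(q[:,2]>lo)&(q[:,2]<hi)]; print(lo,cv2.minAreaRect((s[:,:2]*1000).astype(np.float32)),len(s))
q=roi(180,232,180,228)
# RANSAC bed plane
rng=np.random.default_rng(0);best=None
for _ in range(500):
    a=q[rng.choice(len(q),3,False)];n=np.cross(a[1]-a[0],a[2]-a[0]);
    if np.linalg.norm(n)<1e-5: continue
    n/=np.linalg.norm(n);n*=np.sign(n[2]);m=abs((q-a[0])@n)<.002
    if best is None or m.sum()>best.sum():best=m
s=q[best];c0=s.mean(0);n=np.linalg.svd(s-c0)[2][2];n*=np.sign(n[2])
print('plane',c0,n,np.degrees(np.arccos(n[2])),best.sum(),'yaw',np.degrees(np.arctan2(-n[1],-n[0])))
S=np.load('scene0.npz')['P'].reshape(-1,3)
m=np.linalg.norm(S-c0,axis=1)<.13; s2=S[m]; h=(s2-c0)@n; print('scene dist to plane median',np.median(h[abs(h)<.006]),(abs(h)<.006).sum())
```

```text
329 231 [ 0.5449 -0.2689  0.008 ]
216 201 [0.6115 0.0342 0.1031]
300 262 [ 0.4587 -0.1885  0.0026]
205 195 [0.6331 0.0691 0.0747]
190 185 [0.6567 0.1073 0.094 ]
225 190 [0.6459 0.0143 0.0794]
216 260 [0.4624 0.0452 0.0055]
z hist (array([  13,  413, 1090,  553,  339,   73,   42,  110,  217,   51,    1,
          0,    0]), array([-0.01 , -0.005,  0.   ,  0.005,  0.01 ,  0.015,  0.02 ,  0.025,
        0.03 ,  0.035,  0.04 ,  0.045,  0.05 ,  0.055]))
0.006 ((547.0345458984375, -266.6595153808594), (171.76962280273438, 129.04977416992188), 0.06783727556467056) 1242
0.018 ((542.6122436523438, -264.080322265625), (121.87052154541016, 57.753604888916016), 15.796591758728027) 447
plane [0.61132585 0.074239   0.06076952] [-0.49746415 -0.07002579  0.86465357] 30.156828483144967 1003 yaw 8.012622833959291
scene dist to plane median 0.0006101130798811636 4323
```

View pics/crop.png

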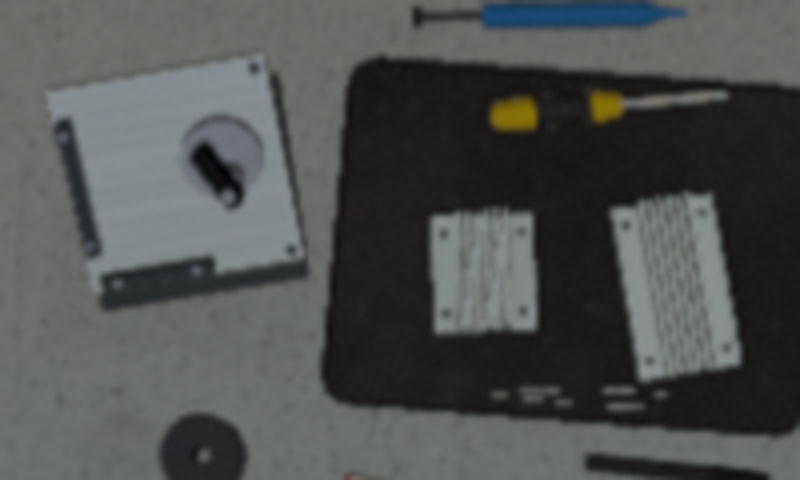

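The crop shows the long sink's corners at (610,208), (713,193), (742,364) and (638,382). Also visible: the cam screw at (232,195), the bar's far end at (203,145), the ledge along the bed's lower edge, and the rail on its left.

```bash
cat >> h.py <<'E'
def ray(n,uv):
    c=ctrl.camera_model(n);f=210/np.tan(np.radians(c['fov_y'])/2)
    K=np.array([[f,0,c['cx']],[0,f,c['cy']],[0,0,1.]])
    p=cv2.undistortPoints(np.array(uv,float).reshape(-1,1,2),K,np.array([c['k1'],0,0,0.])).reshape(-1,2)
    Rm=np.array(c['R']);return -Rm.T@c['t'],np.c_[p,np.ones(len(p))]@Rm
def hit(n,uv,p0,nn):
    o,d=ray(n,uv);nn=np.array(nn);return o+d*(((np.array(p0)-o)@nn)/(d@nn))[:,None]
def proj(n,X):
    c=ctrl.camera_model(n);f=210/np.tan(np.radians(c['fov_y'])/2)
    Y=np.atleast_2d(X)@np.array(c['R']).T+c['t'];s=Y[:,:2]/Y[:,2:];s=s*(1+c['k1']*(s**2).sum(1))[:,None]
    return s*f+[c['cx'],c['cy']]
E
python3 - <<'E'
from h import *
cr=lambda *a:[((x+.5)/4-.5+160,(y+.5)/4-.5+160) for x,y in a]
h=hit('top',cr((610,208),(713,193),(742,364),(638,382)),[0,0,.011],[0,0,1])
print('sink',h.round(4),h.mean(0),np.linalg.norm(h-np.roll(h,-1,0),axis=1))
l=(h[0]+h[1]-h[2]-h[3]);print('len yaw',np.degrees(np.arctan2(l[1],l[0])))
yaw=np.radians(8);B=R.from_euler('ZY',[yaw,-np.pi/6]).as_matrix();n=B[:,2]
c0=np.array([0.61132585,0.074239,0.06076952])
b=hit('top',cr((48,93),(263,52),(303,263)),c0,n)
print('bed edges',b,np.linalg.norm(b-np.roll(b,-1,0),axis=1)); 
e=b[0]-b[1];print('y edge in B',B.T@e); e=b[1]-b[2];print('x edge in B',B.T@e)
s=hit('top',cr((232,195),(203,145)),c0+.059*n,n);print('screw,end',s,B.T@(s[1]-s[0]))
r=hit('top',cr((73,120),(100,252)),c0+.011*n,n)
l=hit('top',cr((103,278),(213,260)),c0+.012*n,n)
bb=lambda X:(X-s[0])@B+[0,-.0657,0]
print('rel to screw: rail inner',bb(r),'ledge inner',bb(l),'bed',bb(b))
o=s[0]+B@[0,.0657,-.059];print('origin by screw',o)
# depth based: bed surface top
im,d,P=cloud('top')
E
```

```text
sink [[ 0.5988 -0.2219  0.011 ]
 [ 0.6097 -0.294   0.011 ]
 [ 0.49   -0.3131  0.011 ]
 [ 0.4773 -0.2411  0.011 ]] [ 0.54394611 -0.26752456  0.011     ] [0.07289995 0.12123145 0.07310342 0.12296305]
len yaw 9.014365253118347
bed edges [[ 0.66209407  0.15721698  0.09646273]
 [ 0.68888451  0.01171346  0.10008822]
 [ 0.55758303 -0.00933222  0.02332797]] [0.14799373 0.15354197 0.20978533]
y edge in B [-7.25099265e-03  1.47815995e-01  2.51130327e-16]
x edge in B [ 1.53520510e-01  2.56722911e-03 -2.43474758e-16]
screw,end [[0.59014654 0.02786397 0.11306166]
 [0.61978854 0.04489428 0.13137734]] [ 3.66313641e-02  1.27392066e-02 -6.60896365e-17]
rel to screw: rail inner [[ 0.05110685  0.03708101 -0.048     ]
 [-0.04486563  0.03737298 -0.048     ]] ledge inner [[-0.06370107  0.03886831 -0.047     ]
 [-0.06145332 -0.03854337 -0.047     ]] bed [[ 0.06899313  0.05238099 -0.059     ]
 [ 0.07624412 -0.095435   -0.059     ]
 [-0.07727639 -0.09800223 -0.059     ]]
origin by screw [0.61021577 0.09703019 0.06196616]
```

```bash
cat >> h.py <<'E'
YAW=8.3
B=R.from_euler('ZY',[YAW,-30],degrees=True).as_matrix()
O=np.array([0.6102,0.0970,.062])+R.from_euler('Z',YAW,degrees=True).apply([-.0013,.0012,0])
def bed(x,y,z): return O+B@np.array([x,y,z])/1000
def bedpose(x,y,z,phi):  # TCP x,y,z mm in bed; tool x at angle phi deg in bed
    return bed(x,y,z), R.from_matrix(B)*R.from_euler('z',phi,degrees=True)*R.from_euler('x',180,degrees=True)
def plan(p,r,N=None,dp_max=38):
    s=ctrl.sense();p0=s['tcp_pos'];r0=R.from_quat(s['tool_rot'])
    w=(r0.inv()*r).as_rotvec();D=np.array(p)-p0
    if N is None: N=int(np.ceil(max(np.linalg.norm(D)*1000/dp_max,np.linalg.norm(w)/.115,1)))
    M=sum((R.from_rotvec(w/N*k).as_matrix() for k in range(N)))
    M2=sum((R.from_rotvec(w/N*(k+1)).as_matrix() for k in range(N)))
    d=np.linalg.solve(M,r0.inv().apply(D))*1000
    print('N',N,'dp',d.round(1).tolist(),'ang',(w/N).round(4).tolist(),'t',round(s['t'],2),'q',np.round(s['qpos'],2))
def where():
    s=ctrl.sense();b=(s['tcp_pos']-O)@B*1000;r=R.from_matrix(B).inv()*R.from_quat(s['tool_rot'])*R.from_euler('x',180,degrees=True)
    print('t',round(s['t'],2),'bed xyz',b.round(1),'rv deg',np.degrees(r.as_rotvec()).round(1),'F bed',(s['force']@B).round(1),'T',(s['wrist_torque']@B).round(2),'w',round(s['gripper_width']*1000,1),'gf',round(s['gripper_force'],1),'tcp',s['tcp_pos'].round(4))
E
python3 - <<'E'
from h import *
out=[]
L=[[(-60,40,12),(-60,-40,12),(-70,-40,12),(-70,40,12),(-60,40,12)],[(55,35,11),(-45,35,11),(-45,46,11),(55,46,11),(55,35,11)]]
for th in(2.05,):
    c,s=np.cos(th-np.pi/2),np.sin(th-np.pi/2)
    L.append([(x*c-y*s,-65.7+x*s+y*c,59) for x,y in((-10,7),(36,7),(36,-7),(-10,-7),(-10,7))])
    L.append([(12*c+28*np.cos(a),-65.7+12*s+28*np.sin(a),14) for a in np.linspace(0,6.28,40)])
for n,(u0,v0) in {'top':(165,165),'scene':(140,210)}.items():
    im=np.load(n+'0.npz')['im'];z=5
    g=cv2.resize(im[v0:v0+110,u0:u0+(80 if n=='top' else 120)],None,fx=z,fy=z,interpolation=cv2.INTER_CUBIC)[...,::-1].copy()
    g=np.clip(g*1.3,0,255).astype(np.uint8)
    for l in L:
        p=proj(n,np.array([bed(*q) for q in l])); p=(p-[u0,v0]+.5)*z-.5
        cv2.polylines(g,[np.round(p).astype(int)],False,(0,0,255),1)
    out.append(g[:,:390] if n=='top' else g[:,:410])
cv2.imwrite('pics/ov.png',np.hstack(out))
p,r=bedpose(0,-65.7,46+155+70,np.degrees(2.05)-90);plan(p,r)
where()
E
```

```text
N 18 dp [26.6, -24.5, 9.7] ang [-0.0102, 0.0273, -0.0134] t 0.15 q [-1.37  0.25  1.56  0.    1.34 -0.17]
t 0.15 bed xyz [-233.1 -641.4  529.3] rv deg [ 3.6 29.9 13. ] F bed [-1.3  0.  -0.3] T [0.01 0.01 0.03] w 85.0 gf 0.0 tcp [ 0.2397 -0.604   0.4038]
```

View pics/ov.png

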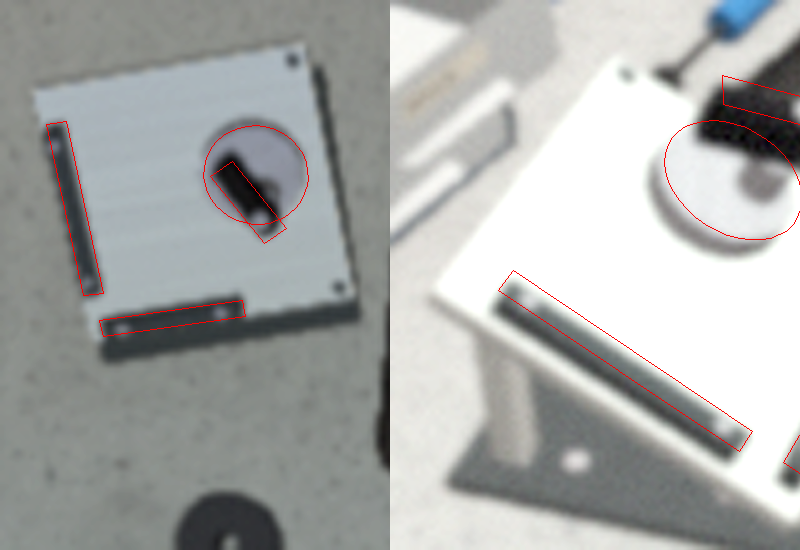

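Overlay: in the top view (left), rail and ledge match. The drawn bar sits about 10 px lower than the real one. In the scene view (right) the model is 10–13 px too far up and right. I'll check this against depth.

Run:
```python
from h import *
for n in('top','scene'):
    D=np.load(n+'0.npz');P=D['P'];im=D['im'].astype(int)
    b=((P-O)@B*1000);m=(abs(b[...,0])<75)&(b[...,1]>-125)&(b[...,1]<60)&(b[...,2]>-20)&(b[...,2]<80)
    f=m&(abs(b[...,0]-20)<45)&(abs(b[...,1]-8)<25);A=b[f]
    z=A[:,2];print(n,'face z',np.median(z),'slope fit',np.polyfit(A[abs(z)<10,0],z[abs(z)<10],1).round(4),np.polyfit(A[abs(z)<10,1],z[abs(z)<10],1).round(4))
    dark=im.sum(-1)<(150 if n=='top' else 150)
    c=m&dark&(np.hypot(b[...,0]-10,b[...,1]+60)<50)&(b[...,2]>30)
    q=b[c]; print('bar n',len(q),'z pct',np.percentile(q[:,2],[10,50,90]).round(1))
    v,u=np.nonzero(c);print('pix bbox',u.min(),u.max(),v.min(),v.max())
    t=q[q[:,2]>50]; 
    if len(t)>5: print('top-face rect',cv2.minAreaRect(t[:,:2].astype(np.float32)),t.mean(0))
    g=m&~dark&(b[...,2]>9)&(b[...,2]<19)&(np.hypot(b[...,0]-10,b[...,1]+60)<45);q=b[g]
    print('disc',len(q),np.percentile(q,[2,50,98],axis=0).round(1).tolist())
out=[]
for n,(u0,v0) in {'top':(190,175),'scene':(185,218)}.items():
    g=cv2.resize(np.load(n+'0.npz')['im'][v0:v0+40,u0:u0+50],None,fx=8,fy=8,interpolation=cv2.INTER_CUBIC)[...,::-1];out.append(np.clip(g*1.6,0,255).astype(np.uint8) if n=='top' else g)
cv2.imwrite('pics/cam.png',np.hstack(out))
```

```text
top face z -0.3376386695727683 slope fit [ 0.0033 -0.3973] [-0.0021 -0.3129]
bar n 81 z pct [46.8 56.3 59.9]
pix bbox 208 220 196 210
top-face rect ((14.587919235229492, -59.21247482299805), (43.836177825927734, 12.195694923400879), 28.67332649230957) [ 18.08877141 -57.95619543  56.74573522]
disc 201 [[-9.2, -84.0, 9.2], [19.3, -63.0, 12.8], [38.3, -32.5, 17.5]]
scene face z 0.4485485295101367 slope fit [-0.0005  0.464 ] [0.019  0.3205]
bar n 226 z pct [42.7 52.9 59.1]
pix bbox 202 226 228 242
top-face rect ((13.667120933532715, -55.48887252807617), (44.289363861083984, 14.895360946655273), 30.763593673706055) [ 14.98539402 -51.91974678  56.2431885 ]
disc 395 [[-12.5, -69.3, 9.7], [14.1, -48.5, 13.5], [38.4, -29.8, 16.7]]
```

View pics/cam.png

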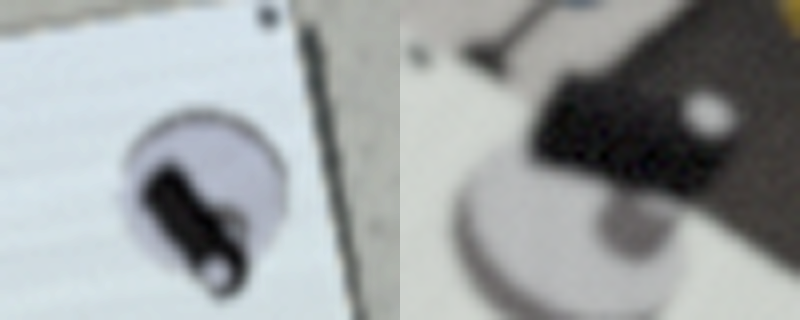

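>>> {"name": "send_rows", "arguments": {"motion": [{"dp": [26.6,-24.5,9.7],"angular": [-0.0102,0.0273,-0.0134],"hand": 60},{"dp": [26.6,-24.5,9.7],"angular": [-0.0102,0.0273,-0.0134],"hand": 60},{"dp": [26.6,-24.5,9.7],"angular": [-0.0102,0.0273,-0.0134],"hand": 60},{"dp": [26.6,-24.5,9.7],"angular": [-0.0102,0.0273,-0.0134],"hand": 60},{"dp": [26.6,-24.5,9.7],"angular": [-0.0102,0.0273,-0.0134],"hand": 60},{"dp": [26.6,-24.5,9.7],"angular": [-0.0102,0.0273,-0.0134],"hand": 60},{"dp": [26.6,-24.5,9.7],"angular": [-0.0102,0.0273,-0.0134],"hand": 60},{"dp": [26.6,-24.5,9.7],"angular": [-0.0102,0.0273,-0.0134],"hand": 60},{"dp": [26.6,-24.5,9.7],"angular": [-0.0102,0.0273,-0.0134],"hand": 60},{"dp": [26.6,-24.5,9.7],"angular": [-0.0102,0.0273,-0.0134],"hand": 60},{"dp": [26.6,-24.5,9.7],"angular": [-0.0102,0.0273,-0.0134],"hand": 60},{"dp": [26.6,-24.5,9.7],"angular": [-0.0102,0.0273,-0.0134],"hand": 60}]}}

```text
t: 1.15
tcp_pos: [0.4139, -0.1979, 0.3179]
tool_rot: [0.949, 0.263, 0.172, 0.029]
force: [-0.3, -0.6, 0.8]
gripper_width: 0.0597
gripper_force: 0.0
```

The bar runs from top-view crop pixel (165,175) to (225,285), with a white dot over the axis at its rear end. Depth puts the bar at about 29.5°, so the cam is at about 2.08, with its axis near my-frame (2.5,-65).

Run:
```python
from h import *
plan(*bedpose(2.5,-65,46+155+50,29.5));where()
```

```text
N 7 dp [23.6, -20.4, 11.1] ang [-0.009, 0.0231, -0.0165] t 1.15 q [-0.74 -0.17  2.16  0.32  0.94  0.12]
t 1.15 bed xyz [ -76.1 -264.6  339.4] rv deg [ 1.2 10.  22.8] F bed [ 0.1 -0.6  0.8] T [ 0.02  0.17 -0.02] w 59.7 gf 0.0 tcp [ 0.4139 -0.1979  0.3179]
```

>>> {"name": "send_rows", "arguments": {"motion": [{"dp": [23.6,-20.4,11.1],"angular": [-0.009,0.0231,-0.0165],"hand": 50},{"dp": [23.6,-20.4,11.1],"angular": [-0.009,0.0231,-0.0165],"hand": 50},{"dp": [23.6,-20.4,11.1],"angular": [-0.009,0.0231,-0.0165],"hand": 50},{"dp": [23.6,-20.4,11.1],"angular": [-0.009,0.0231,-0.0165],"hand": 50},{"dp": [23.6,-20.4,11.1],"angular": [-0.009,0.0231,-0.0165],"hand": 50},{"dp": [23.6,-20.4,11.1],"angular": [-0.009,0.0231,-0.0165],"hand": 50},{"dp": [23.6,-20.4,11.1],"angular": [-0.009,0.0231,-0.0165],"hand": 50},{"dp": [0,0,0],"angular": [0,0,0],"hand": 50}]}}

```text
t: 1.82
tcp_pos: [0.4957, 0.0179, 0.2798]
tool_rot: [0.913, 0.316, 0.253, 0.046]
force: [0.1, 0.3, -0.3]
gripper_width: 0.05
gripper_force: 0.0
```

Run:
```python
from h import *
plan(*bedpose(2.5,-65,46+155,29.5),4);where()
```

```text
N 4 dp [-0.2, 0.5, 12.3] ang [-0.0014, 0.0001, 0.0012] t 1.82 q [-0.22 -0.04  2.14  0.34  0.58  0.44]
t 1.82 bed xyz [  2.1 -63.  250.3] rv deg [ 0.3  0.1 29.8] F bed [ 0.   0.3 -0.3] T [ 0.    0.25 -0.02] w 50.0 gf 0.0 tcp [0.4957 0.0179 0.2798]
```

Descend and close.

>>> {"name": "send_rows", "arguments": {"motion": [{"dp": [-0.2,0.5,12.3],"angular": [-0.001,0,0.001],"hand": 50},{"dp": [-0.2,0.5,12.3],"angular": [-0.001,0,0.001],"hand": 50},{"dp": [-0.2,0.5,12.3],"angular": [-0.001,0,0.001],"hand": 50},{"dp": [-0.2,0.5,12.3],"angular": [-0.001,0,0.001],"hand": 50},{"dp": [0,0,0],"angular": [0,0,0],"hand": 30},{"dp": [0,0,0],"angular": [0,0,0],"hand": 20},{"dp": [0,0,0],"angular": [0,0,0],"hand": 20}]}}

```text
t: 2.4
tcp_pos: [0.5184, 0.0173, 0.2371]
tool_rot: [0.916, 0.311, 0.251, 0.043]
force: [-7.6, 15.3, 2.7]
gripper_width: 0.0205
gripper_force: 7.8
```

Run:
```python
from h import *
where()
im,d,P=cloud('scene');cv2.imwrite('pics/s1.png',cv2.resize(im[180:320,130:310][...,::-1],(720,560),interpolation=cv2.INTER_CUBIC))
```

```text
t 2.4 bed xyz [ 1.000e-01 -6.680e+01  2.021e+02] rv deg [ 0.5  0.4 29.2] F bed [-3.3 16.3  5. ] T [ 2.77  0.81 -0.  ] w 20.5 gf 7.8 tcp [0.5184 0.0173 0.2371]
```

View pics/s1.png

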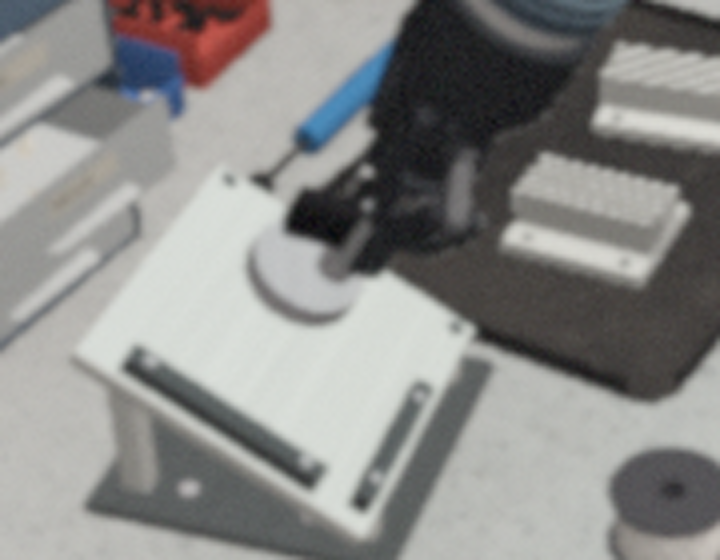

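One finger is touching and pushing the tool towards +y. I'll shift about 3 mm that way and then close.

>>> {"name": "send_rows", "arguments": {"motion": [{"dp": [0,-2,0],"angular": [0,0,0],"hand": 22},{"dp": [0,-1,0],"angular": [0,0,0],"hand": 18},{"dp": [0,0,0],"angular": [0,0,0],"hand": 16}]}}

```text
t: 2.7
tcp_pos: [0.5169, 0.0193, 0.2368]
tool_rot: [0.915, 0.312, 0.252, 0.045]
force: [-6.0, 9.9, 1.6]
gripper_width: 0.0163
gripper_force: 15.9
```

Run:
```python
from h import *
where()
```

```text
t 2.7 bed xyz [ -1.1 -64.6 202.5] rv deg [ 0.2  0.3 29.3] F bed [-3.1 10.7  3.7] T [1.84 0.78 0.02] w 16.3 gf 15.9 tcp [0.5169 0.0193 0.2368]
```

>>> {"name": "send_rows", "arguments": {"motion": [{"dp": [2,-1.5,0],"angular": [0,0,0],"hand": 18},{"dp": [2,0,0],"angular": [0,0,0],"hand": 10},{"dp": [0,0,0],"angular": [0,0,0],"hand": 8}]}}

```text
t: 2.95
tcp_pos: [0.5184, 0.0213, 0.2378]
tool_rot: [0.915, 0.312, 0.25, 0.047]
force: [-18.3, -3.2, 7.4]
gripper_width: 0.0135
gripper_force: 58.5
```

Run:
```python
from h import *
where()
```

```text
t 2.95 bed xyz [  0.9 -62.9 202.5] rv deg [ 0.1  0.5 29.4] F bed [-12.4  -0.5  15.7] T [-0.16  2.37  0.02] w 13.5 gf 58.5 tcp [0.5184 0.0213 0.2378]
```

Gripped. Trial turn next, decreasing the cam angle (+ about tool z).

>>> {"name": "send_rows", "arguments": {"motion": [{"dp": [0,0,0],"angular": [0,0,0.1],"hand": 8},{"dp": [0,0,0],"angular": [0,0,0.1],"hand": 8},{"dp": [0,0,0],"angular": [0,0,0.1],"hand": 8}]}}

```text
t: 3.2
tcp_pos: [0.5182, 0.0215, 0.2378]
tool_rot: [0.952, 0.17, 0.254, 0.008]
force: [-17.8, -0.6, 6.8]
gripper_width: 0.0138
gripper_force: 58.7
```

Run:
```python
from h import *
where()
```

```text
t 3.2 bed xyz [  0.8 -62.6 202.6] rv deg [ 0.1  0.5 11.9] F bed [-12.    2.   14.7] T [0.5  2.25 0.12] w 13.8 gf 58.7 tcp [0.5182 0.0215 0.2378]
```

>>> {"name": "send_rows", "arguments": {"motion": [{"dp": [0,0,0],"angular": [0,0,0.1],"hand": 8},{"dp": [0,0,0],"angular": [0,0,0.1],"hand": 8},{"dp": [0,0,0],"angular": [0,0,0.1],"hand": 8},{"dp": [0,0,0],"angular": [0,0,0.1],"hand": 8},{"dp": [0,0,0],"angular": [0,0,0.1],"hand": 8},{"dp": [0,0,0],"angular": [0,0,0.1],"hand": 8},{"dp": [0,0,0],"angular": [0,0,0.1],"hand": 8},{"dp": [0,0,0],"angular": [0,0,0.1],"hand": 8},{"dp": [0,0,0],"angular": [0,0,0.1],"hand": 8},{"dp": [0,0,0],"angular": [0,0,0],"hand": 8},{"dp": [0,0,0],"angular": [0,0,0],"hand": 8}]}}

```text
t: 4.12
tcp_pos: [0.5183, 0.0225, 0.2379]
tool_rot: [0.932, -0.26, 0.232, -0.104]
force: [-15.6, 5.8, 6.7]
gripper_width: 0.0136
gripper_force: 61.3
```

Run:
```python
from h import *
where();print(ctrl.sense()['qpos'])
```

```text
t 4.12 bed xyz [  1.  -61.6 202.6] rv deg [ -0.    0.5 -39.5] F bed [-9.3  8.  13.1] T [ 1.63  1.65 -0.04] w 13.6 gf 61.3 tcp [0.5183 0.0225 0.2379]
[-0.20264089  0.09592413  2.09195954  0.36762099  0.49406701  1.62753124]
```

The cam is at about 0.88. Gripping at two angles puts its axis at my-frame (1.9,-62.4), so I'll shift the bed frame to match, then release and back off.

>>> {"name": "send_rows", "arguments": {"motion": [{"dp": [0,0,0],"angular": [0,0,0],"hand": 45},{"dp": [0,0,0],"angular": [0,0,0],"hand": 45},{"dp": [0,0,0],"angular": [0,0,0],"hand": 45},{"dp": [0,0,-15],"angular": [0,0,0],"hand": 45},{"dp": [0,0,-30],"angular": [0,0,0],"hand": 45},{"dp": [0,0,-35],"angular": [0,0,0],"hand": 60}]}}

```text
t: 4.62
tcp_pos: [0.4807, 0.0154, 0.3083]
tool_rot: [0.931, -0.26, 0.236, -0.103]
force: [-0.1, -0.2, 0.8]
gripper_width: 0.0558
gripper_force: 0.0
```

```bash
cat >> h.py <<'E'
O=O+B@np.array([1.7,2.7,0])/1000
def down(x,y,z,yaw): return np.array([x,y,z]),R.from_euler('z',yaw,degrees=True)*R.from_euler('x',180,degrees=True)
E
python3 - <<'E'
from h import *
where();plan(*down(.545,-.266,.26,9))
E
```

```text
t 4.62 bed xyz [  1.4 -66.  282.6] rv deg [ -0.2   0.1 -39.5] F bed [ 0.3 -0.1  0.7] T [-0.02  0.18 -0.03] w 55.8 gf 0.0 tcp [0.4807 0.0154 0.3083]
N 8 dp [14.8, 33.8, 4.5] ang [-0.0217, -0.0628, -0.0858] t 4.62 q [-0.24 -0.13  2.16  0.31  0.64  1.68]
```

>>> {"name": "send_rows", "arguments": {"motion": [{"dp": [14.8,33.8,4.5],"angular": [-0.0217,-0.0628,-0.0858],"hand": 70},{"dp": [14.8,33.8,4.5],"angular": [-0.0217,-0.0628,-0.0858],"hand": 70},{"dp": [14.8,33.8,4.5],"angular": [-0.0217,-0.0628,-0.0858],"hand": 70},{"dp": [14.8,33.8,4.5],"angular": [-0.0217,-0.0628,-0.0858],"hand": 70},{"dp": [14.8,33.8,4.5],"angular": [-0.0217,-0.0628,-0.0858],"hand": 70},{"dp": [14.8,33.8,4.5],"angular": [-0.0217,-0.0628,-0.0858],"hand": 70},{"dp": [14.8,33.8,4.5],"angular": [-0.0217,-0.0628,-0.0858],"hand": 60},{"dp": [14.8,33.8,4.5],"angular": [-0.0217,-0.0628,-0.0858],"hand": 60},{"dp": [0,0,0],"angular": [0,0,0],"hand": 60},{"dp": [0,0,0],"angular": [0,0,0],"hand": 60}]}}

```text
t: 5.45
tcp_pos: [0.5465, -0.2679, 0.2606]
tool_rot: [0.997, 0.077, 0.002, 0.0]
force: [-0.7, -0.3, 0.4]
gripper_width: 0.0601
gripper_force: 0.0
```

Run:
```python
from h import *
s=ctrl.sense();plan(*down(.545,-.266,.190,9),5)
im,d,P=cloud('scene');cv2.imwrite('pics/s2.png',cv2.resize(im[130:270,220:400][...,::-1],(720,560),interpolation=cv2.INTER_CUBIC))
```

```text
N 5 dp [-0.3, -0.4, 14.1] ang [0.0002, -0.0007, -0.0004] t 5.45 q [-0.64  0.32  1.76  0.    1.07  0.77]
```

View pics/s2.png

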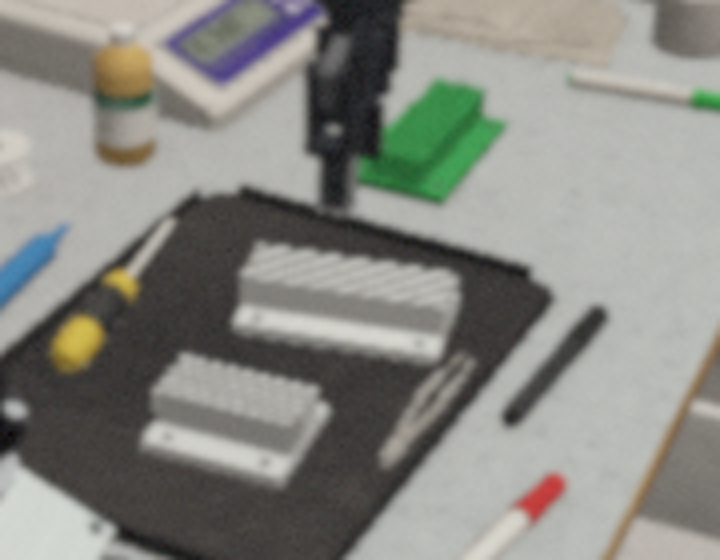

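The view shows the gripper above the long sink: near fingertip at (340,195), fin block at (350,270), nothing in the way. Descend and grip.

>>> {"name": "send_rows", "arguments": {"motion": [{"dp": [-0.3,-0.4,14.5],"angular": [0,-0.0007,0],"hand": 60},{"dp": [-0.3,-0.4,14.5],"angular": [0,-0.0007,0],"hand": 60},{"dp": [-0.3,-0.4,14.5],"angular": [0,-0.0007,0],"hand": 60},{"dp": [-0.3,-0.4,14.5],"angular": [0,-0.0007,0],"hand": 60},{"dp": [-0.3,-0.4,14.5],"angular": [0,-0.0007,0],"hand": 60},{"dp": [0,0,0],"angular": [0,0,0],"hand": 50},{"dp": [0,0,0],"angular": [0,0,0],"hand": 42},{"dp": [0,0,0],"angular": [0,0,0],"hand": 38},{"dp": [0,0,0],"angular": [0,0,0],"hand": 30},{"dp": [0,0,0],"angular": [0,0,0],"hand": 30},{"dp": [0,0,0],"angular": [0,0,0],"hand": 30}]}}

```text
t: 6.42
tcp_pos: [0.5446, -0.2644, 0.189]
tool_rot: [0.997, 0.079, 0.0, 0.001]
force: [0.3, 0.1, 0.3]
gripper_width: 0.0342
gripper_force: 61.8
```

Run:
```python
from h import *
print(ctrl.sense())
```

```text
{'t': 6.4167, 'qpos': array([-6.38942550e-01,  4.22644322e-01,  1.77331796e+00, -9.20515769e-04,
        9.43844354e-01,  7.75052400e-01]), 'dq': array([-0.00180246,  0.0005134 , -0.00059826,  0.00184297, -0.00077192,
        0.00118022]), 'joint_torque': array([ 2.89528817e-02, -4.27754295e+01, -2.52365059e+01, -5.62790805e-02,
        3.61558981e-02,  8.14225845e-03]), 'tcp_pos': array([ 0.54458542, -0.26437646,  0.1890017 ]), 'tool_rot': array([9.96906615e-01, 7.85892185e-02, 4.27749843e-04, 8.68102766e-04]), 'force': array([0.26818666, 0.07916528, 0.27884742]), 'wrist_torque': array([ 0.05947283, -0.00527613,  0.0099076 ]), 'gripper_force': 61.752086877822876, 'gripper_width': 0.03417855147119436}
```

Held (34 mm opening). Lift and check the tray height.

>>> {"name": "send_rows", "arguments": {"motion": [{"dp": [0,0,-15],"angular": [0,0,0],"hand": 30},{"dp": [0,0,-30],"angular": [0,0,0],"hand": 30},{"dp": [0,0,-38],"angular": [0,0,0],"hand": 30},{"dp": [0,0,-38],"angular": [0,0,0],"hand": 30},{"dp": [0,0,-38],"angular": [0,0,0],"hand": 30},{"dp": [0,0,0],"angular": [0,0,0],"hand": 30}]}}

```text
t: 6.92
tcp_pos: [0.5461, -0.2651, 0.3567]
tool_rot: [0.997, 0.079, 0.006, 0.006]
force: [2.9, -0.8, -1.8]
gripper_width: 0.0347
gripper_force: 61.5
```

Run:
```python
from h import *
where();P=np.load('top0.npz')['P'];print('tray',np.median(P[235:255,262:300,2]),'table',np.median(P[262:275,180:200,2]),np.median(P[200:235,365:378,2]))
im,d,P=cloud('top');
q=P[120:300,230:420].reshape(-1,3);s=ctrl.sense()
# held sink: top-view base corners region at expected height
z=s['tcp_pos'][2]-.187
m=(abs(q[:,2]-z-.008)<.008)|(abs(q[:,2]-z-.03)<.008)
m&=np.hypot(*(q[:,:2]-s['tcp_pos'][:2]).T)<.08
r=(q[m]-s['tcp_pos'])@R.from_quat(s['tool_rot']).as_matrix()*1000
print('sink extent in tool',np.percentile(r,[1,3,97,99],axis=0).round(1).tolist(),m.sum())
cv2.imwrite('pics/t3.png',cv2.resize(im[120:300,230:420][...,::-1],(570,540),interpolation=cv2.INTER_CUBIC))
plan(*bedpose(4,-4,186+95,0))
```

```text
t 6.92 bed xyz [  46.6 -353.   312.4] rv deg [-0.5 29.4  0.9] F bed [ 1.5 -1.2 -2.9] T [-0.14 -0.12  0.02] w 34.7 gf 61.5 tcp [ 0.5461 -0.2651  0.3567]
tray 0.0034406158595396245 table -0.0013314713040630745 -0.0004219941536995277
sink extent in tool [[-47.8, -31.8, 149.2], [-45.4, -29.4, 149.6], [11.2, 29.4, 177.6], [29.4, 34.0, 179.2]] 152
N 10 dp [-2.8, -34.9, 3.8] ang [0.0005, 0.0517, 0.0014] t 6.97 q [-0.64  0.19  1.72 -0.    1.22  0.78]
```

View pics/t3.png

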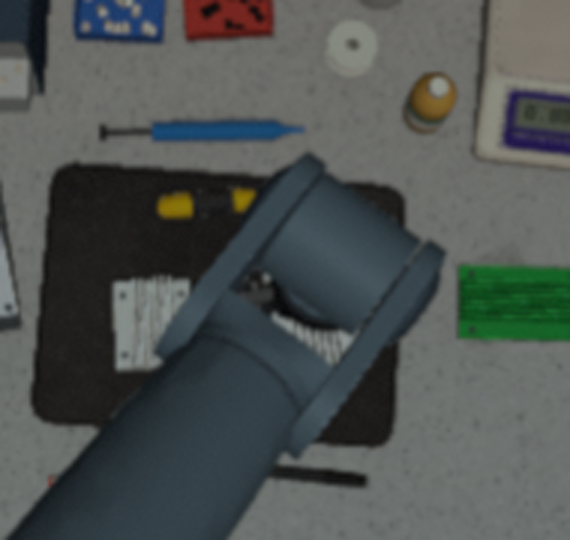

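The picture shows the sink held under the wrist, its fins visible at (330,340), and the short sink untouched at (150,325). Underside is about 185 mm from the TCP. Now over to the bed.

>>> {"name": "send_rows", "arguments": {"motion": [{"dp": [-2.8,-34.9,3.8],"angular": [0.0005,0.0517,0.0014],"hand": 30},{"dp": [-2.8,-34.9,3.8],"angular": [0.0005,0.0517,0.0014],"hand": 30},{"dp": [-2.8,-34.9,3.8],"angular": [0.0005,0.0517,0.0014],"hand": 30},{"dp": [-2.8,-34.9,3.8],"angular": [0.0005,0.0517,0.0014],"hand": 30},{"dp": [-2.8,-34.9,3.8],"angular": [0.0005,0.0517,0.0014],"hand": 30},{"dp": [-2.8,-34.9,3.8],"angular": [0.0005,0.0517,0.0014],"hand": 30},{"dp": [-2.8,-34.9,3.8],"angular": [0.0005,0.0517,0.0014],"hand": 30},{"dp": [-2.8,-34.9,3.8],"angular": [0.0005,0.0517,0.0014],"hand": 30},{"dp": [-2.8,-34.9,3.8],"angular": [0.0005,0.0517,0.0014],"hand": 30},{"dp": [-2.8,-34.9,3.8],"angular": [0.0005,0.0517,0.0014],"hand": 30},{"dp": [0,0,0],"angular": [0,0,0],"hand": 30},{"dp": [0,0,0],"angular": [0,0,0],"hand": 30}]}}

```text
t: 7.97
tcp_pos: [0.4715, 0.0801, 0.3023]
tool_rot: [0.965, 0.071, 0.251, -0.023]
force: [-0.0, -0.4, -3.8]
gripper_width: 0.0347
gripper_force: 62.0
```

Run:
```python
from h import *
where();plan(*bedpose(4,-3.5,185+5,0),5)
im,d,P=cloud('scene')
b=(P-O)@B*1000
g=cv2.resize(im[170:330,130:310][...,::-1],(720,640),interpolation=cv2.INTER_CUBIC)[:600]
cv2.imwrite('pics/s4.png',g)
```

```text
t 7.97 bed xyz [ -1.4  -0.7 277.2] rv deg [ 0.6  0.8 -0. ] F bed [-2.  -0.4 -3.2] T [0.01 0.53 0.01] w 34.7 gf 62.0 tcp [0.4715 0.0801 0.3023]
N 5 dp [1.2, 0.7, 17.4] ang [-0.002, 0.0027, -0.0001] t 7.97 q [-0.09 -0.13  2.17  0.22  0.61  1.19]
```

View pics/s4.png

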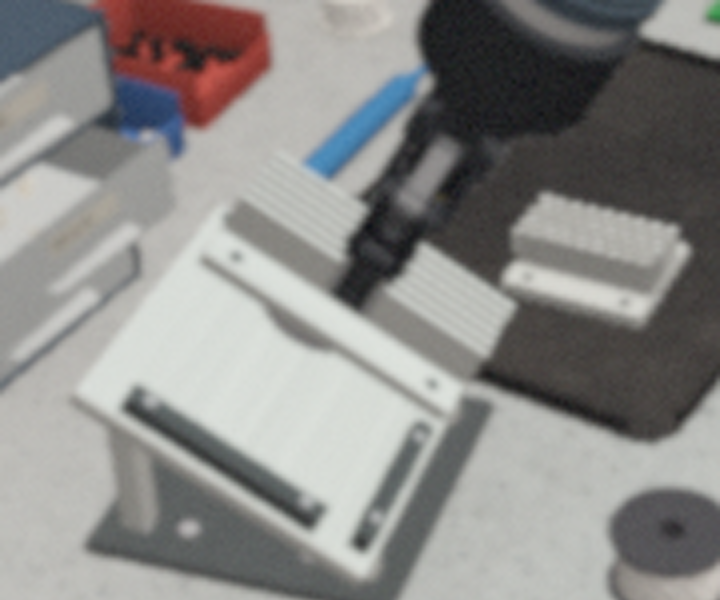

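The sink hangs parallel to the rail, fins up, gripped mid-length at (360,285) and clear of the cam. Lower to about 5 mm above the face.

>>> {"name": "send_rows", "arguments": {"motion": [{"dp": [1.2,0.7,17.4],"angular": [-0.002,0.0027,0],"hand": 30},{"dp": [1.2,0.7,17.4],"angular": [-0.002,0.0027,0],"hand": 30},{"dp": [1.2,0.7,17.4],"angular": [-0.002,0.0027,0],"hand": 30},{"dp": [1.2,0.7,17.4],"angular": [-0.002,0.0027,0],"hand": 30},{"dp": [1.2,0.7,16.4],"angular": [-0.002,0.0027,0],"hand": 30},{"dp": [0,0,0],"angular": [0,0,0],"hand": 30},{"dp": [0,0,0],"angular": [0,0,0],"hand": 30}]}}

```text
t: 8.6
tcp_pos: [0.5214, 0.0809, 0.2323]
tool_rot: [0.963, 0.067, 0.26, -0.018]
force: [-0.1, 0.6, -3.3]
gripper_width: 0.0344
gripper_force: 62.1
```

Run:
```python
from h import *
where();plan(*bedpose(4,-3.5,185,0),3)
```

```text
t 8.6 bed xyz [  6.5  -7.  191.9] rv deg [-0.2 -0.2 -0.3] F bed [-1.7  0.6 -2.9] T [0.02 0.57 0.01] w 34.4 gf 62.1 tcp [0.5214 0.0809 0.2323]
N 3 dp [-0.8, -1.2, 2.3] ang [0.0012, -0.0009, -0.0017] t 8.6 q [-0.08  0.13  2.07  0.26  0.44  1.15]
```

>>> {"name": "send_rows", "arguments": {"motion": [{"dp": [-0.8,-1.2,2],"angular": [0.001,-0.001,-0.0017],"hand": 30},{"dp": [-0.8,-1.2,2],"angular": [0.001,-0.001,-0.0017],"hand": 30},{"dp": [0,0,1],"angular": [0,0,0],"hand": 30},{"dp": [0,0,0],"angular": [0,0,0],"hand": 30}]}}

```text
t: 8.93
tcp_pos: [0.5222, 0.0846, 0.2287]
tool_rot: [0.963, 0.07, 0.26, -0.018]
force: [0.6, 0.6, -3.8]
gripper_width: 0.0346
gripper_force: 62.1
```

Run:
```python
from h import *
where()
```

```text
t 8.93 bed xyz [  5.8  -3.5 188.2] rv deg [-0.1 -0.3  0. ] F bed [-1.3  0.5 -3.6] T [-0.01  0.6   0.01] w 34.6 gf 62.1 tcp [0.5222 0.0846 0.2287]
```

Still free. Continue down in 1 mm steps.

>>> {"name": "send_rows", "arguments": {"motion": [{"dp": [0,0,1],"angular": [0,0,0],"hand": 30},{"dp": [0,0,1],"angular": [0,0,0],"hand": 30},{"dp": [0,0,1],"angular": [0,0,0],"hand": 30},{"dp": [0,0,0],"angular": [0,0,0],"hand": 30}]}}

```text
t: 9.27
tcp_pos: [0.5237, 0.0845, 0.2276]
tool_rot: [0.963, 0.07, 0.26, -0.018]
force: [-19.1, -5.9, 17.3]
gripper_width: 0.0348
gripper_force: 65.9
```

Run:
```python
from h import *
where()
```

```text
t 9.27 bed xyz [  6.5  -3.8 186.4] rv deg [-0.  -0.2  0.1] F bed [-8.5 -3.1 24.8] T [0.2  1.82 0.  ] w 34.8 gf 65.9 tcp [0.5237 0.0845 0.2276]
```

Contact, about 28 N. Ease off 1.5 mm and slide down-slope towards the ledge.

>>> {"name": "send_rows", "arguments": {"motion": [{"dp": [0,0,-1.7],"angular": [0,0,0],"hand": 30},{"dp": [-1,0,0],"angular": [0,0,0],"hand": 30},{"dp": [-1,0,0],"angular": [0,0,0],"hand": 30},{"dp": [-1,0,0],"angular": [0,0,0],"hand": 30},{"dp": [-1,0,0],"angular": [0,0,0],"hand": 30},{"dp": [0,0,0],"angular": [0,0,0],"hand": 30}]}}

```text
t: 9.77
tcp_pos: [0.5198, 0.0841, 0.2256]
tool_rot: [0.963, 0.07, 0.261, -0.018]
force: [-0.7, -0.5, -0.5]
gripper_width: 0.0345
gripper_force: 63.0
```

Run:
```python
from h import *
where()
```

```text
t 9.77 bed xyz [  2.1  -3.6 186.7] rv deg [-0.1 -0.3 -0. ] F bed [-0.9 -0.4 -0.1] T [ 0.07  0.4  -0.06] w 34.5 gf 63.0 tcp [0.5198 0.0841 0.2256]
```

>>> {"name": "send_rows", "arguments": {"motion": [{"dp": [-1,0,0],"angular": [0,0,0],"hand": 30},{"dp": [-1,0,0],"angular": [0,0,0],"hand": 30},{"dp": [-1,0,0],"angular": [0,0,0],"hand": 30},{"dp": [0,0,0],"angular": [0,0,0],"hand": 30}]}}

```text
t: 10.1
tcp_pos: [0.5171, 0.0837, 0.224]
tool_rot: [0.963, 0.07, 0.261, -0.018]
force: [0.2, -0.6, 1.3]
gripper_width: 0.034
gripper_force: 63.0
```

Run:
```python
from h import *
where()
```

```text
t 10.1 bed xyz [ -1.   -3.6 186.7] rv deg [-0.1 -0.3 -0. ] F bed [ 0.7 -0.7  1.1] T [ 0.15  0.3  -0.11] w 34.0 gf 63.0 tcp [0.5171 0.0837 0.224 ]
```

>>> {"name": "send_rows", "arguments": {"motion": [{"dp": [-1,0,0],"angular": [0,0,0],"hand": 30},{"dp": [-1,0,0],"angular": [0,0,0],"hand": 30},{"dp": [0,0,0],"angular": [0,0,0],"hand": 30}]}}

```text
t: 10.35
tcp_pos: [0.5155, 0.0835, 0.2231]
tool_rot: [0.963, 0.07, 0.261, -0.018]
force: [0.8, 1.4, 1.1]
gripper_width: 0.0347
gripper_force: 62.9
```

Run:
```python
from h import *
where()
```

```text
t 10.35 bed xyz [ -2.8  -3.6 186.7] rv deg [-0.1 -0.3  0. ] F bed [1.4 1.2 0.4] T [ 0.22  0.09 -0.03] w 34.7 gf 62.9 tcp [0.5155 0.0835 0.2231]
```

>>> {"name": "send_rows", "arguments": {"motion": [{"dp": [-1,0,0],"angular": [0,0,0],"hand": 30},{"dp": [-1,0,0],"angular": [0,0,0],"hand": 30},{"dp": [0,0,0],"angular": [0,0,0],"hand": 30}]}}

```text
t: 10.6
tcp_pos: [0.5146, 0.0835, 0.2231]
tool_rot: [0.962, 0.07, 0.263, -0.018]
force: [4.8, 2.7, 1.7]
gripper_width: 0.0346
gripper_force: 62.8
```

Run:
```python
from h import *
where()
```

```text
t 10.6 bed xyz [ -3.6  -3.5 187.1] rv deg [-0.1 -0.5  0. ] F bed [ 5.3  1.9 -1.2] T [ 0.6  -0.7   0.03] w 34.6 gf 62.8 tcp [0.5146 0.0835 0.2231]
```

Ledge touched, stalled at x=-3.6. Now towards the rail (tool -y).

>>> {"name": "send_rows", "arguments": {"motion": [{"dp": [0,-1,0],"angular": [0,0,0],"hand": 30},{"dp": [0,-1,0],"angular": [0,0,0],"hand": 30},{"dp": [0,-1,0],"angular": [0,0,0],"hand": 30},{"dp": [0,0,0],"angular": [0,0,0],"hand": 30}]}}

```text
t: 10.93
tcp_pos: [0.5143, 0.0857, 0.2229]
tool_rot: [0.962, 0.071, 0.262, -0.017]
force: [4.8, -3.6, 2.4]
gripper_width: 0.0347
gripper_force: 63.0
```

Run:
```python
from h import *
where()
```

```text
t 10.93 bed xyz [ -3.7  -1.3 187. ] rv deg [-0.2 -0.5  0.2] F bed [ 4.8 -4.2 -0. ] T [-0.63 -0.37  0.41] w 34.7 gf 63.0 tcp [0.5143 0.0857 0.2229]
```

>>> {"name": "send_rows", "arguments": {"motion": [{"dp": [0,-1,0],"angular": [0,0,0],"hand": 30},{"dp": [0,-1,0],"angular": [0,0,0],"hand": 30},{"dp": [0,0,0],"angular": [0,0,0],"hand": 30}]}}

```text
t: 11.18
tcp_pos: [0.514, 0.0876, 0.223]
tool_rot: [0.962, 0.071, 0.263, -0.017]
force: [5.1, -3.4, 2.1]
gripper_width: 0.0347
gripper_force: 63.0
```

Run:
```python
from h import *
where()
```

```text
t 11.18 bed xyz [ -3.7   0.7 187. ] rv deg [-0.2 -0.5  0.2] F bed [ 5.  -4.1 -0.5] T [-0.72 -0.38  0.41] w 34.7 gf 63.0 tcp [0.514  0.0876 0.223 ]
```

>>> {"name": "send_rows", "arguments": {"motion": [{"dp": [0,-1,0],"angular": [0,0,0],"hand": 30},{"dp": [0,-1,0],"angular": [0,0,0],"hand": 30},{"dp": [0,0,0],"angular": [0,0,0],"hand": 30}]}}

```text
t: 11.43
tcp_pos: [0.5138, 0.0888, 0.2229]
tool_rot: [0.962, 0.071, 0.263, -0.016]
force: [4.0, -9.9, 2.4]
gripper_width: 0.035
gripper_force: 63.1
```

Run:
```python
from h import *
where()
```

```text
t 11.43 bed xyz [ -3.8   1.9 187. ] rv deg [-0.3 -0.5  0.2] F bed [  3.4 -10.4   0.8] T [-1.69 -0.09  0.46] w 35.0 gf 63.1 tcp [0.5138 0.0888 0.2229]
```

Rail touched too. A little more seating in x, y and down, then release gently.

>>> {"name": "send_rows", "arguments": {"motion": [{"dp": [-1,-0.5,0.5],"angular": [0,0,0],"hand": 30},{"dp": [0,0,1],"angular": [0,0,0],"hand": 30},{"dp": [0,0,0],"angular": [0,0,0],"hand": 30}]}}

```text
t: 11.68
tcp_pos: [0.514, 0.0888, 0.2224]
tool_rot: [0.962, 0.07, 0.263, -0.016]
force: [-7.0, -13.9, 14.9]
gripper_width: 0.0346
gripper_force: 65.4
```

Run:
```python
from h import *
where()
```

```text
t 11.68 bed xyz [ -3.8   1.9 186.5] rv deg [-0.3 -0.6  0.1] F bed [ -0.3 -12.8  17.4] T [-1.81  0.47  0.32] w 34.6 gf 65.4 tcp [0.514  0.0888 0.2224]
```

>>> {"name": "send_rows", "arguments": {"motion": [{"dp": [0,0,0],"angular": [0,0,0],"hand": 40},{"dp": [0,0,0],"angular": [0,0,0],"hand": 46},{"dp": [0,0,0],"angular": [0,0,0],"hand": 48},{"dp": [0,0,0],"angular": [0,0,0],"hand": 48}]}}

```text
t: 12.02
tcp_pos: [0.5118, 0.0909, 0.2191]
tool_rot: [0.963, 0.07, 0.259, -0.019]
force: [-0.3, 0.3, 0.4]
gripper_width: 0.0482
gripper_force: 0.0
```

Run:
```python
from h import *
where()
```

```text
t 12.02 bed xyz [ -7.1   4.3 184.6] rv deg [-0.  -0.1  0. ] F bed [-0.   0.4  0.5] T [0.04 0.19 0.02] w 48.2 gf 0.0 tcp [0.5118 0.0909 0.2191]
```

>>> {"name": "send_rows", "arguments": {"motion": [{"dp": [0,0,-10],"angular": [0,0,0],"hand": 48},{"dp": [0,0,-25],"angular": [0,0,0],"hand": 48},{"dp": [0,0,-35],"angular": [0,0,0],"hand": 48},{"dp": [0,0,-30],"angular": [0,0,0],"hand": 48},{"dp": [0,0,0],"angular": [0,0,0],"hand": 48}]}}

```text
t: 12.43
tcp_pos: [0.4623, 0.0838, 0.3111]
tool_rot: [0.962, 0.07, 0.264, -0.018]
force: [1.0, -0.9, 0.7]
gripper_width: 0.0479
gripper_force: 0.0
```

Run:
```python
from h import *
where();plan(*bedpose(0.2,-65.1,46+155+45,-39.5))
im,d,P=cloud('scene')
b=(P-O)@B*1000;i=im.astype(int)
f=(abs(b[...,0])<66)&(abs(b[...,1])<40)&(b[...,2]>26)&(b[...,2]<36)
q=b[f];print('fin top',len(q),np.percentile(q,[2,50,98],axis=0).round(1).tolist(),cv2.minAreaRect(q[:,:2].astype(np.float32)))
g=cv2.resize(im[190:320,130:290][...,::-1],(720,585),interpolation=cv2.INTER_CUBIC);cv2.imwrite('pics/s5.png',g)
```

```text
t 12.43 bed xyz [ -4.4   4.4 289.2] rv deg [-0.1 -0.7  0.1] F bed [ 1.1 -1.1  0.2] T [ 0.04  0.21 -0.01] w 47.9 gf 0.0 tcp [0.4623 0.0838 0.3111]
N 7 dp [3.5, 9.5, 6.2] ang [-0.0003, -0.0019, 0.0987] t 12.43 q [-0.08 -0.17  2.19  0.2   0.61  1.21]
fin top 1088 [[-58.2, -17.3, 26.3], [-0.4, 2.3, 29.6], [56.8, 19.0, 32.5]] ((-0.6353683471679688, 0.13954925537109375), (120.1329116821289, 39.61618423461914), 1.1347172260284424)
```

View pics/s5.png

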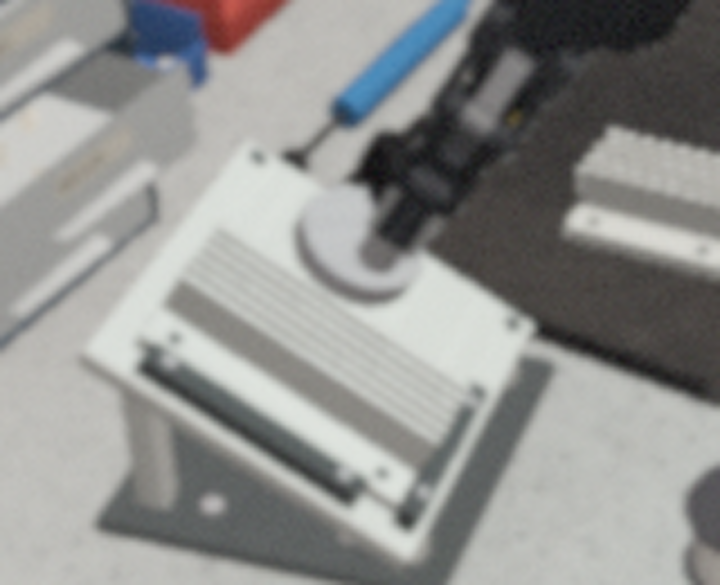

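The sink sits flush on ledge and rail: base edge along the rail from (150,340) to (390,490), end at the ledge near (410,500). The lobe is clear. Back to the cam handle.

>>> {"name": "send_rows", "arguments": {"motion": [{"dp": [3.5,9.5,6.2],"angular": [0,-0.0019,0.0987],"hand": 40},{"dp": [3.5,9.5,6.2],"angular": [0,-0.0019,0.0987],"hand": 40},{"dp": [3.5,9.5,6.2],"angular": [0,-0.0019,0.0987],"hand": 40},{"dp": [3.5,9.5,6.2],"angular": [0,-0.0019,0.0987],"hand": 40},{"dp": [3.5,9.5,6.2],"angular": [0,-0.0019,0.0987],"hand": 40},{"dp": [3.5,9.5,6.2],"angular": [0,-0.0019,0.0987],"hand": 40},{"dp": [3.5,9.5,6.2],"angular": [0,-0.0019,0.0987],"hand": 40},{"dp": [0,0,0],"angular": [0,0,0],"hand": 40}]}}

```text
t: 13.15
tcp_pos: [0.4969, 0.0177, 0.2679]
tool_rot: [0.931, -0.262, 0.23, -0.105]
force: [-1.6, -0.1, -1.0]
gripper_width: 0.0402
gripper_force: 0.0
```

Run:
```python
from h import *
where();plan(*bedpose(0.2,-65.1,46+155,-39.5),4)
```

```text
t 13.15 bed xyz [ -4.6 -66.  239.5] rv deg [ -0.    0.8 -39.8] F bed [-1.8  0.1 -0.1] T [0.   0.22 0.01] w 40.2 gf 0.0 tcp [0.4969 0.0177 0.2679]
N 4 dp [0.9, -1.0, 9.6] ang [0.0013, 0.0032, -0.0013] t 13.15 q [-0.22 -0.01  2.14  0.34  0.56  1.65]
```

>>> {"name": "send_rows", "arguments": {"motion": [{"dp": [0.9,-1,9.6],"angular": [0.0013,0.003,-0.0013],"hand": 40},{"dp": [0.9,-1,9.6],"angular": [0.0013,0.003,-0.0013],"hand": 40},{"dp": [0.9,-1,9.6],"angular": [0.0013,0.003,-0.0013],"hand": 40},{"dp": [0.9,-1,9.6],"angular": [0.0013,0.003,-0.0013],"hand": 40},{"dp": [0,0,0],"angular": [0,0,0],"hand": 30}]}}

```text
t: 13.57
tcp_pos: [0.5203, 0.0235, 0.2379]
tool_rot: [0.931, -0.257, 0.237, -0.105]
force: [-0.0, -0.3, 0.4]
gripper_width: 0.0305
gripper_force: 0.0
```

Run:
```python
from h import *
where();plan(*bedpose(0.2,-65.1,46+155,-39.5),1)
```

```text
t 13.57 bed xyz [  1.2 -63.7 201.5] rv deg [  0.1  -0.  -39.2] F bed [ 0.2 -0.3  0.4] T [-0.03  0.27 -0.05] w 30.5 gf 0.0 tcp [0.5203 0.0235 0.2379]
N 1 dp [0.1, 1.7, 0.4] ang [-0.0014, 0.0004, 0.0059] t 13.57 q [-0.2   0.1   2.09  0.37  0.48  1.62]
```

>>> {"name": "send_rows", "arguments": {"motion": [{"dp": [0,1.7,0],"angular": [0,0,0.005],"hand": 25},{"dp": [0,0,0],"angular": [0,0,0],"hand": 18},{"dp": [0,0,0],"angular": [0,0,0],"hand": 8},{"dp": [0,0,0],"angular": [0,0,0],"hand": 8}]}}

```text
t: 13.9
tcp_pos: [0.519, 0.021, 0.239]
tool_rot: [0.93, -0.26, 0.238, -0.105]
force: [-3.3, -4.3, -2.2]
gripper_width: 0.0135
gripper_force: 58.5
```

Run:
```python
from h import *
where()
```

```text
t 13.9 bed xyz [  0.3 -66.  203.2] rv deg [  0.   -0.1 -39.6] F bed [-4.4 -3.8  0. ] T [-0.42  0.7  -0.05] w 13.5 gf 58.5 tcp [0.519 0.021 0.239]
```

Gripped. Turn up to about 1.7.

>>> {"name": "send_rows", "arguments": {"motion": [{"dp": [0,0,0],"angular": [0,0,-0.1],"hand": 8},{"dp": [0,0,0],"angular": [0,0,-0.1],"hand": 8},{"dp": [0,0,0],"angular": [0,0,-0.1],"hand": 8},{"dp": [0,0,0],"angular": [0,0,-0.1],"hand": 8},{"dp": [0,0,0],"angular": [0,0,-0.1],"hand": 8},{"dp": [0,0,0],"angular": [0,0,-0.1],"hand": 8},{"dp": [0,0,0],"angular": [0,0,-0.1],"hand": 8},{"dp": [0,0,0],"angular": [0,0,-0.1],"hand": 8},{"dp": [0,0,0],"angular": [0,0,0],"hand": 8}]}}

```text
t: 14.65
tcp_pos: [0.5192, 0.0219, 0.2392]
tool_rot: [0.958, 0.123, 0.26, -0.005]
force: [-0.8, 3.0, -1.5]
gripper_width: 0.0135
gripper_force: 58.6
```

Run:
```python
from h import *
where()
```

```text
t 14.65 bed xyz [  0.7 -65.  203.3] rv deg [ 0.1 -0.2  6.3] F bed [-1.1  3.  -1.1] T [1.01 0.39 0.01] w 13.5 gf 58.6 tcp [0.5192 0.0219 0.2392]
```

>>> {"name": "send_rows", "arguments": {"motion": [{"dp": [0,0,0],"angular": [0,0,-0.04],"hand": 8},{"dp": [0,0,0],"angular": [0,0,-0.04],"hand": 8},{"dp": [0,0,0],"angular": [0,0,-0.04],"hand": 8},{"dp": [0,0,0],"angular": [0,0,-0.04],"hand": 8},{"dp": [0,0,0],"angular": [0,0,0],"hand": 8}]}}

```text
t: 15.07
tcp_pos: [0.5192, 0.0221, 0.2392]
tool_rot: [0.945, 0.198, 0.259, 0.015]
force: [-2.9, 4.5, 0.4]
gripper_width: 0.0136
gripper_force: 59.2
```

Run:
```python
from h import *
where()
```

```text
t 15.07 bed xyz [  0.7 -64.9 203.3] rv deg [ 0.1 -0.1 15.3] F bed [-1.7  4.8  1.5] T [ 1.3   0.4  -0.06] w 13.6 gf 59.2 tcp [0.5192 0.0221 0.2392]
```

>>> {"name": "send_rows", "arguments": {"motion": [{"dp": [0,0,0],"angular": [0,0,-0.04],"hand": 8},{"dp": [0,0,0],"angular": [0,0,-0.04],"hand": 8},{"dp": [0,0,0],"angular": [0,0,0],"hand": 8}]}}

```text
t: 15.32
tcp_pos: [0.5191, 0.022, 0.2392]
tool_rot: [0.937, 0.234, 0.259, 0.025]
force: [-4.4, 4.7, 1.1]
gripper_width: 0.0134
gripper_force: 70.4
```

Run:
```python
from h import *
where()
```

```text
t 15.32 bed xyz [  0.6 -65.  203.3] rv deg [ 0.1 -0.2 19.8] F bed [-2.6  5.3  2.8] T [ 1.38  0.5  -0.53] w 13.4 gf 70.4 tcp [0.5191 0.022  0.2392]
```

The lobe is bearing (torque 0.5 N m). A touch more, then release.

>>> {"name": "send_rows", "arguments": {"motion": [{"dp": [0,0,0],"angular": [0,0,-0.03],"hand": 8},{"dp": [0,0,0],"angular": [0,0,0],"hand": 8},{"dp": [0,0,0],"angular": [0,0,0],"hand": 8}]}}

```text
t: 15.57
tcp_pos: [0.5191, 0.022, 0.2392]
tool_rot: [0.933, 0.247, 0.258, 0.028]
force: [-3.3, 4.9, 1.0]
gripper_width: 0.0137
gripper_force: 76.6
```

Run:
```python
from h import *
where()
```

```text
t 15.57 bed xyz [  0.6 -65.  203.3] rv deg [ 0.1 -0.2 21.3] F bed [-1.7  5.3  2.2] T [ 1.44  0.41 -0.89] w 13.7 gf 76.6 tcp [0.5191 0.022  0.2392]
```

>>> {"name": "send_rows", "arguments": {"motion": [{"dp": [0,0,0],"angular": [0,0,0],"hand": 16},{"dp": [0,0,0],"angular": [0,0,0],"hand": 24},{"dp": [0,0,0],"angular": [0,0,0],"hand": 35},{"dp": [0,0,0],"angular": [0,0,0],"hand": 40},{"dp": [0,0,0],"angular": [0,0,0],"hand": 40}]}}

```text
t: 15.98
tcp_pos: [0.5202, 0.021, 0.24]
tool_rot: [0.932, 0.25, 0.26, 0.031]
force: [-0.6, 0.2, 0.2]
gripper_width: 0.0398
gripper_force: 0.0
```

Run:
```python
from h import *
where()
```

```text
t 15.98 bed xyz [  1.8 -66.1 203.5] rv deg [-0.1 -0.3 21.7] F bed [-0.3  0.3  0.5] T [-0.03  0.25 -0.03] w 39.8 gf 0.0 tcp [0.5202 0.021  0.24  ]
```

Back off along tool -z and check the seat by depth.

>>> {"name": "send_rows", "arguments": {"motion": [{"dp": [0,0,-15],"angular": [0,0,0],"hand": 40},{"dp": [0,0,-30],"angular": [0,0,0],"hand": 40},{"dp": [0,0,-38],"angular": [0,0,0],"hand": 40},{"dp": [0,0,-38],"angular": [0,0,0],"hand": 40},{"dp": [0,0,-30],"angular": [0,0,0],"hand": 40},{"dp": [0,0,0],"angular": [0,0,0],"hand": 40},{"dp": [0,0,0],"angular": [0,0,0],"hand": 40}]}}

```text
t: 16.57
tcp_pos: [0.4446, 0.0101, 0.3724]
tool_rot: [0.932, 0.25, 0.262, 0.032]
force: [0.3, -0.6, -0.6]
gripper_width: 0.0398
gripper_force: 0.0
```

Run:
```python
from h import *
where()
im,d,P=cloud('scene');b=(P-O)@B*1000;dark=im.astype(int).sum(-1)<150
f=(abs(b[...,0])<66)&(abs(b[...,1])<32)&(b[...,2]>26)&(b[...,2]<36)&~dark
q=b[f];print('fin top',len(q),np.percentile(q,[2,50,98],axis=0).round(1).tolist(),cv2.minAreaRect(q[:,:2].astype(np.float32)))
c=dark&(np.hypot(b[...,0]-10,b[...,1]+62)<50)&(b[...,2]>50)&(b[...,2]<64);t=b[c];print('bar',len(t),cv2.minAreaRect(t[:,:2].astype(np.float32)))
g=cv2.cvtColor(im,cv2.COLOR_RGB2GRAY).astype(float)
# compare with s5 (before clamping) for motion of the sink
a=cv2.resize(cv2.imread('pics/s5.png',0),(160,130),interpolation=cv2.INTER_AREA).astype(float)
n=g[190:320,130:290];s=np.s_[50:115,20:88]
print('sink pixel shift since before clamping',cv2.phaseCorrelate(np.ascontiguousarray(a[s]),np.ascontiguousarray(n[s])))
```

```text
t 16.57 bed xyz [  1.8 -66.  356.4] rv deg [-0.3 -0.5 21.7] F bed [-0.1 -0.6 -0.6] T [0.05 0.26 0.03] w 39.8 gf 0.0 tcp [0.4446 0.0101 0.3724]
fin top 1093 [[-58.4, -17.2, 26.5], [-0.8, 2.6, 29.6], [56.8, 19.4, 32.5]] ((-0.8734359741210938, 0.09613990783691406), (119.94564819335938, 40.59406661987305), 1.376464605331421)
bar 136 ((12.223443984985352, -60.018341064453125), (43.69579315185547, 14.017509460449219), 18.365638732910156)
sink pixel shift since before clamping ((0.12003477638713633, 0.06122917569721409), 0.7991946624835893)
```

```bash
python3 -c "
from plant import ctrl
print(ctrl.finish_job())"
```

```text
the job is handed in; nothing more can be done
None
```

I handed the job in at about 16.6 s of the 61 s allowed, with the long heat sink seated against ledge and rail, the cam turned on to about 1.9 rad and bearing firmly before I let go, and the gripper clear; the hand-in call returned no verdict.

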